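# Stand the toppled bolt up in the inspection lane

### The job

One of the three bolts in the inspection lane has toppled over against the guide bar. Stand it upright again on its head, thread up, centred on the lane's one free ring mark in line with the other two, and let go of it; leave the two standing bolts upright where they are.

Things in the scene. Friction and masses are not known exactly. Their poses are not given: they have to be found in the camera images.
- tipped_bolt: Dark steel hex-head bolt, 0.3 kg: head 30 mm across flats, 13 thick; coarse-threaded shank 20 mm dia, 90 long (103 overall). Origin: centre of the head's outer flat face; z runs along the shank to the tip (z = 103 mm); mass centre near z = 49 mm. It leans 55 degrees from upright, head edge on the lane floor, shank over the guide bar towards the lane's +x; sides free for 60 mm.
- bolt_a: Dark steel hex-head bolt, 0.3 kg: head 30 mm across flats, 13 thick; coarse-threaded shank 20 mm dia, 90 long (103 overall). Origin: centre of the head's outer flat face; z runs along the shank to the tip (z = 103 mm); mass centre near z = 49 mm. It stands on its head, thread up, on one ring mark.
- bolt_b: Dark steel hex-head bolt, 0.3 kg: head 30 mm across flats, 13 thick; coarse-threaded shank 20 mm dia, 90 long (103 overall). Origin: centre of the head's outer flat face; z runs along the shank to the tip (z = 103 mm); mass centre near z = 49 mm. It stands on its head, thread up, on another ring mark.
- lane: Fixed aluminium lane; floor plate 100 x 320 mm (x -45 to 55), top 5 mm above the worktop. Origin: on the worktop under the middle ring mark; y along the lane. Three flat ring marks, 52 mm dia, at x = 0, y = -100, 0, 100 mm; standing bolts are up to 4 mm off centre. Guide bar 8 mm thick along y at x = 70, centre 49 mm above the worktop, end posts at y = +-155.
There are look-alikes about, which are no part of the job. Leave any purple or yellow look-alike of the tipped_bolt alone. Leave any orange look-alike of the bolt_a alone.

How it is judged:
At the end, for the whole second after the job is handed in: The toppled bolt stands at rest on its head on the lane floor, upright within 10 degrees, within 15 mm (along and across the lane) of the free ring mark's centre; both neighbours are upright within 10 degrees and within 15 mm of where they were ((y of tipped_bolt in the frame of lane between -0.115 and -0.085 m or y of tipped_bolt in the frame of lane between -0.015 and 0.015 m or y of tipped_bolt in the frame of lane between 0.085 and 0.115 m) and x of tipped_bolt in the frame of lane between -0.015 and 0.015 m and z of tipped_bolt in the frame of lane below 0.009 m and angle between each of tipped_bolt, bolt_a, bolt_b's own z axis and vertical below 0.175 rad and linear speed of tipped_bolt below 0.02 m/s and angular speed of tipped_bolt below 0.2 rad/s and distance of each of bolt_a, bolt_b from where it was at the start of the episode below 0.015 m); the robot touches nothing.
It fails at once if a standing neighbour is tipped by more than 17 degrees (angle between any of bolt_a, bolt_b's own z axis and vertical above 0.3 rad).
It also fails if it takes over 42 s, if anything falls off the work surface, if the arm or the gripper's body presses on something with over 40 N, if the wrist force passes 120 N, or if a joint passes its speed limit or range.

### The arm

A 6-joint arm with a two-finger parallel gripper is mounted at the origin on the work surface. World frame = base frame: x ahead of the robot, y to its left, z up, the work surface at z = 0. Lengths are in m, angles in rad, forces in N, time in s.
With the tool pointing down it reaches from about 0.275 to 1 m from the base axis. Payload 8.4 kg.
Tool frame: the origin (TCP) lies on the centre line of the jaws, within the pads' length; the fingertips stand 17 mm ahead of it and the grasp point (between the pads) lies 2 mm behind it (bot.tcp_to_tips is the y of the fingertips in the tool frame, in m); y points along the fingers, z is the direction in which the jaws open and shut, and the axes are right-handed (so a half turn about y gives the same grasp; the last joint's range is limited). The gripper opens to 85 mm and grips with 20 to 120 N. Pads are 22 mm wide; open, the fingers measure 114 mm over their backs; the gripper's body (76 mm by 85 mm) begins 54 mm behind the grasp point. The pads swing forward as they close: fully open they stand 13 mm farther back than shut.
Start: joints at [-1.262, 0.353, 1.633, -0, 1.155, -0.002], TCP at [0.191, -0.595, 0.248] pointing down, gripper open.
Joint ranges: [-2.63, 2.63], [-0.92, 2.1], [0.06, 2.66], [-1.3, 4.44], [0, 2.69], [-3.02, 3.02]. Speed limits (rad/s): [2.22, 2.22, 2.79, 3.14, 3.14, 3.14].

### API

Orientations are given as a unit quaternion [x, y, z, w].
In Python, from workcell import bot, hand, kinematics, get_obs, vision, hand_in gives the robot as it stands. The module is installed in compiled form; this text tells all that it offers. Calls block until the motion is done:
- bot.reach(position, orientation): joint-space move of the TCP to a pose.
- bot.servo_line(position, ori=None, velocity=0.15): straight line of the TCP; ori=None keeps the orientation; velocity is the mean speed in m/s.
- bot.goto_joints(angles): joint-space move.
- hand.move_gripper(opening, strength=None): finger opening in m; strength is the grip in N (None keeps the last); returns when the fingers have stopped.
- bot.dwell(seconds).
- kinematics.solve_ik(position, orientation): joint angles nearest the present ones, or None.
- get_obs(): the state.
- vision.read_camera(name): name is "scene" or "top" or "wrist"; returns a dict with "frame" (384x512x3 uint8, red, green, blue), "intrinsics" (3x3 intrinsics, pixels), "view" (4x4, takes a point from world to camera coordinates). Camera axes: x right, y down, z forward; pixel columns grow to the right and rows downward; lengths in m; the calibration is good to about 2 mm. A picture is of the moment at which its call begins. There is no depth.
A pose or a line that the arm cannot do raises bot.IKError and nothing moves.
- hand_in(): hands the job in, once; it reports no verdict.
The state is a dict: "time_s": time; "joint_pos": joint angles; "joint_vel": joint speeds; "joint_efforts": joint torques, N m; "position": TCP position; "orientation": TCP orientation; "wrist_force": force on the tool from outside, world axes, zero at the start; "ft_torque": the same for the moment, N m; "gripper_width": finger opening in m.
Only numpy, scipy, OpenCV 4.12 (cv2) and the standard library are available. Lean on these libraries where they do the work, as an engineer would, in place of code of your own. Each camera call takes 0.05 s, during which the arm holds its last target.

## Working session

There is one attempt and no reset: what is moved stays moved. The work goes in short steps, each a Python script; the robot and the scene stay as the last script left them, time stands still between calls to the robot, and variables do not carry over. Pictures are saved under pics/ and viewed, and the job is handed in when it is done.

```bash
mkdir -p pics; python3 - <<'E'
from workcell import vision,get_obs
import cv2,numpy as np,pickle
d={}
for n in("scene","top","wrist"):
    r=vision.read_camera(n); d[n]=r
    cv2.imwrite(f"pics/{n}0.png",cv2.resize(r["frame"][:,:,::-1],(800,600),interpolation=cv2.INTER_CUBIC))
    print(n,r["intrinsics"][0],r["intrinsics"][1],np.round(r["view"],3).tolist())
pickle.dump(d,open("d0.pkl","wb"))
s=get_obs();print(s["time_s"],s["position"],s["orientation"],s["gripper_width"])
E
```

```text
scene [406.74067449   0.         260.37753329] [  0.         406.74067449 192.23109977] [[-0.764, 0.645, -0.012, 0.332], [0.497, 0.576, -0.649, -0.218], [-0.412, -0.502, -0.76, 0.892], [0.0, 0.0, 0.0, 1.0]]
top [477.07898207   0.         252.8108392 ] [  0.         477.07898207 198.54674443] [[-0.006, -0.999, -0.031, 0.057], [-0.996, 0.009, -0.089, 0.464], [0.089, 0.031, -0.996, 0.888], [0.0, 0.0, 0.0, 1.0]]
wrist [298.50159264   0.         259.25138013] [  0.         298.50159264 189.02064709] [[0.305, -0.953, -0.001, -0.626], [-0.91, -0.291, 0.294, -0.038], [-0.28, -0.088, -0.956, 0.38], [0.0, 0.0, 0.0, 1.0]]
0.15 [ 0.19104297 -0.59470978  0.24772906] [-0.10948886  0.69896844 -0.69820559  0.10938133] 0.08567313884361834
```

View pics/scene0.png

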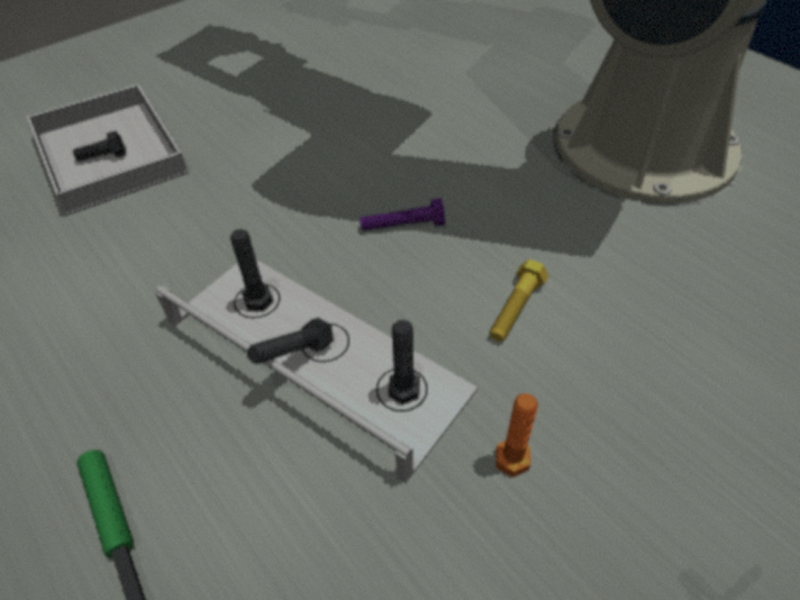

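View pics/top0.png

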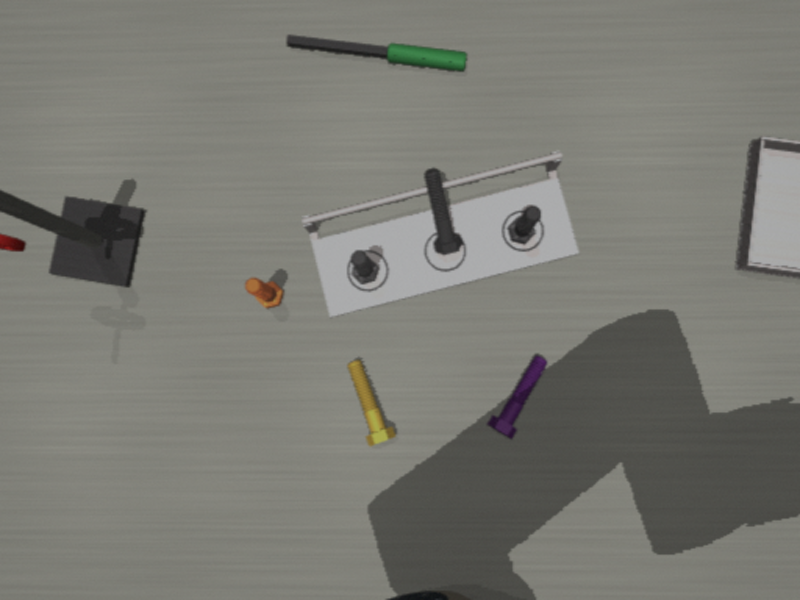

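View pics/wrist0.png

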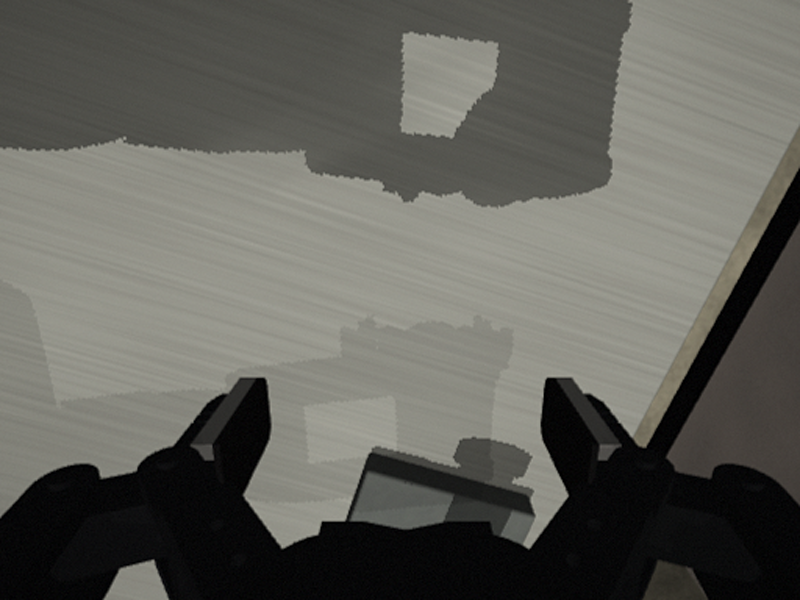

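The candidates are the dark bolt over the bar (scene 290,342 / top 440,212), the dark bolt in the tray (scene 100,147), purple (top 518,395), yellow (top 370,400), orange (top 265,292), and the two standing dark bolts (top 365,265 and 523,225). I choose the dark one leaning over the bar. The free ring is the middle one, near top 445,250. Next I take a close crop and measure.

```bash
cat > h.py <<'E'
import numpy as np,cv2,pickle
def ray(r,uv):
    K=np.array(r["intrinsics"]);V=np.array(r["view"]);R=V[:3,:3];t=V[:3,3]
    d=R.T@np.linalg.solve(K,[uv[0],uv[1],1.]);return -R.T@t,d/np.linalg.norm(d)
def onz(r,uv,z):
    c,d=ray(r,uv);return c+d*(z-c[2])/d[2]
def tri(r1,u1,r2,u2):
    c1,d1=ray(r1,u1);c2,d2=ray(r2,u2)
    s=np.linalg.lstsq(np.c_[d1,-d2],c2-c1,rcond=None)[0]
    p,q=c1+s[0]*d1,c2+s[1]*d2
    return (p+q)/2,np.linalg.norm(p-q)
def proj(r,p):
    K=np.array(r["intrinsics"]);V=np.array(r["view"]);q=K@(V[:3,:3]@p+V[:3,3]);return q[:2]/q[2]
E
python3 - <<'E'
from h import *
d=pickle.load(open("d0.pkl","rb"))
im=d["top"]["frame"];g=cv2.cvtColor(im,cv2.COLOR_RGB2GRAY)
roi=np.zeros_like(g);roi[90:210,190:380]=1
m=((g>165)*roi).astype(np.uint8);print(np.percentile(g[100:200,200:370],[5,25,50,75,95]))
m=cv2.morphologyEx(m,cv2.MORPH_CLOSE,np.ones((3,3)))
cs,_=cv2.findContours(m,cv2.RETR_EXTERNAL,cv2.CHAIN_APPROX_NONE);c=max(cs,key=cv2.contourArea)
print(cv2.contourArea(c))
rr=cv2.minAreaRect(cv2.convexHull(c));bx=cv2.boxPoints(rr);print(bx)
P=[onz(d["top"],p,.005) for p in bx];print(np.round(P,4));print([round(np.linalg.norm(P[i]-P[i-1]),4) for i in range(4)])
for n,b in(("top",(230,80,360,210)),("scene",(90,130,320,310))):
    f=d[n]["frame"][b[1]:b[3],b[0]:b[2],::-1]
    s=min(800/f.shape[1],600/f.shape[0]);s=int(s)
    cv2.imwrite(f"pics/{n}_crop.png",cv2.resize(f,None,fx=s,fy=s,interpolation=cv2.INTER_CUBIC));print(n,s,b)
cv2.imwrite("pics/mask.png",m*255)
E
```

```text
[ 62. 130. 133. 171. 172.]
7155.5
[[199.13371 151.45619]
 [357.45154 112.7563 ]
 [369.7176  162.93571]
 [211.39978 201.6356 ]]
[[ 0.5595  0.1596  0.005 ]
 [ 0.6327 -0.1517  0.005 ]
 [ 0.533  -0.1729  0.005 ]
 [ 0.4603  0.1352  0.005 ]]
[np.float64(0.1022), np.float64(0.3198), np.float64(0.1019), np.float64(0.3166)]
top 4 (230, 80, 360, 210)
scene 3 (90, 130, 320, 310)
```

View pics/top_crop.png

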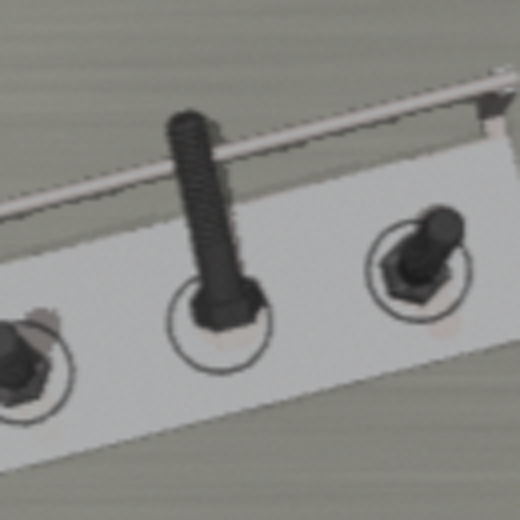

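View pics/scene_crop.png

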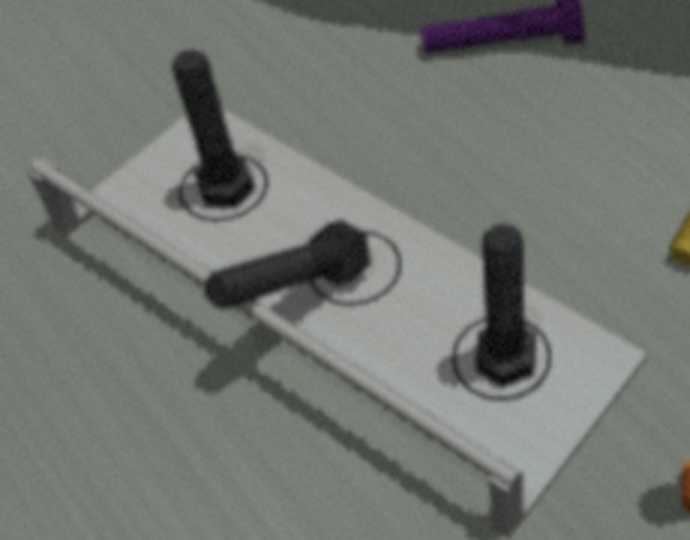

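View pics/mask.png

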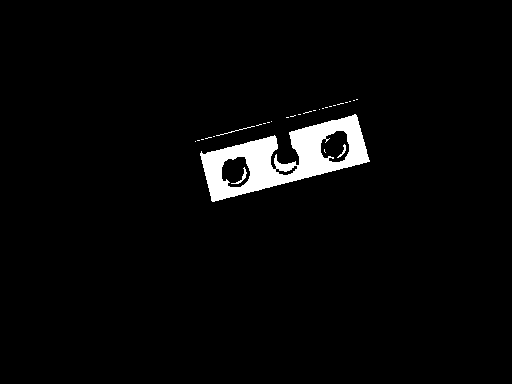

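The crops show the bolt leaning over the bar. In the top crop its tip is near (187,122) and its head near (226,305). In the scene crop the tip is at (222,290) and the head at (340,250). The middle ring is free. Now I get the bolt axis from two views.

```bash
python3 - <<'E'
from h import *
d=pickle.load(open("d0.pkl","rb"));T,S=d["top"],d["scene"]
rt=onz(T,(230+220/4,80+322/4),.005);rs=onz(S,(90+350/3,130+267/3),.005)
print("ring top/scene",rt.round(4),rs.round(4))
for n,uv in(("a",(230+418/4,80+271/4)),("b",(230+24/4,80+371/4))):print("ring",n,onz(T,uv,.005).round(4))
for n,uv in(("r",(90+502/3,130+358/3)),("l",(90+225/3,130+186/3))):print("ringS",n,onz(S,uv,.005).round(4))
def mid(r,rng,win,rows,thr):
    g=cv2.cvtColor(r["frame"],cv2.COLOR_RGB2GRAY);pts=[];w=[]
    for k in rng:
        v=g[k,win[0]:win[1]] if rows else g[win[0]:win[1],k]
        ix=np.where(v<thr)[0]
        if len(ix): c=(ix[0]+ix[-1])/2+win[0]; pts.append((c,k) if rows else (k,c)); w.append(len(ix))
    print(w);return cv2.fitLine(np.float32(pts),cv2.DIST_HUBER,0,.01,.01).ravel()
lt=mid(T,range(115,148),(268,296),True,62);ls=mid(S,range(168,194),(205,235),False,58)
print(lt,ls)
def plane(r,l):
    c,a=ray(r,(l[2],l[3]));_,b=ray(r,(l[2]+20*l[0],l[3]+20*l[1]));n=np.cross(a,b);n/=np.linalg.norm(n);return n,n@c
n1,k1=plane(T,lt);n2,k2=plane(S,ls)
ax=np.cross(n1,n2);ax/=np.linalg.norm(ax);ax*=np.sign(ax[2])
p0=np.linalg.solve(np.array([n1,n2,[0,0,1]]),[k1,k2,.05])
xh=np.array([.0992,.0244,0]);xh/=np.linalg.norm(xh);yh=np.array([-xh[1],xh[0],0])
print("axis",ax,"lean",np.degrees(np.arccos(ax[2])),"az off lane",np.degrees(np.arctan2(ax@yh,ax@xh)))
O=np.array([.5415,-.0086,0])
print("pt at z=.05 lane",(p0-O)@xh,(p0-O)@yh)
# tip
for r,uv in((T,(230+187/4,80+122/4)),(S,(90+220/3,130+290/3))):
    c,dd=ray(r,uv);s=np.linalg.lstsq(np.c_[ax,-dd],c-p0,rcond=None)[0];q=p0+s[0]*ax;print("tip",q.round(4),(q-O)@xh,(q-O)@yh,"head",(q-.103*ax).round(4))
E
```

```text
ring top/scene [ 0.5396 -0.0088  0.005 ] [ 0.5433 -0.0085  0.005 ]
ring a [ 0.5637 -0.1055  0.005 ]
ring b [0.5165 0.0871 0.005 ]
ringS r [0.5176 0.0906 0.005 ]
ringS l [ 0.5644 -0.1039  0.005 ]
[9, 10, 9, 9, 8, 9, 9, 10, 10, 9, 10, 9, 9, 9, 10, 9, 9, 9, 9, 8, 9, 9, 9, 8, 9, 9, 9, 9, 10, 9, 9, 9, 9]
[12, 12, 13, 13, 12, 12, 12, 11, 11, 11, 10, 11, 10, 11, 10, 11, 11, 10, 11, 11, 11, 12, 11, 11, 12, 14]
[2.2550309e-01 9.7424245e-01 2.8077274e+02 1.3100000e+02] [  0.9530234   -0.30289677 182.1        220.65      ]
axis [0.7882677  0.21584984 0.57623163] lean 54.81407060777232 az off lane 1.4952110584814367
pt at z=.05 lane 0.048759023731222755 -0.0026391211202238204
tip [0.6204 0.009  0.0726] 0.08082276874145235 -0.001802184217471516 head [ 0.5392 -0.0133  0.0133]
tip [0.6214 0.0092 0.0734] 0.08187187775244945 -0.0017748000785933987 head [ 0.5402 -0.013   0.014 ]
```

The measurements agree with the description. The lean is 54.8°, the azimuth is 1.5° off lane +x, and the ring is at about (0.541, -0.0086) from both views. Next I check IK for a tool-down grasp with the jaws along the lane, ending 55° tilted.

```bash
cat >> h.py <<'E'
from scipy.spatial.transform import Rotation as Rn
AX=np.array([.7883,.2158,.5762]);U=np.array([.7883,.2158,0]);U/=np.linalg.norm(U);J=np.array([-U[1],U[0],0]);Z=np.array([0,0,1.])
XH=np.array([.971,.2385,0]);YH=np.array([-.2385,.971,0]);RING=np.array([.5411,-.0086,0])
PG=RING+.0488*XH-.0026*YH+np.array([0,0,.050])
def ori(alpha,sgn):
    a=np.radians(alpha);y=np.sin(a)*U-np.cos(a)*Z;z=sgn*J;x=np.cross(y,z)
    return Rn.from_matrix(np.c_[x,y,z]).as_quat(),y
def tcp(p,alpha,sgn):
    q,y=ori(alpha,sgn);return p+.002*y,q
E
python3 - <<'E'
from h import *
from workcell import kinematics,bot
print(bot.tcp_to_tips)
for sgn in(1,-1):
  for nm,p,al in(("pre",PG+.12*Z,0),("g",PG,0),("lift",PG+.05*Z,0),("mid",RING+.12*Z,30),("end",RING+.062*Z,55),("end+",RING+.1*Z,55)):
    r=kinematics.solve_ik(*tcp(p,al,sgn));print(sgn,nm,None if r is None else np.round(r,2))
E
```

```text
0.017
1 pre [-0.    0.39  1.78  0.    0.97 -1.84]
1 g [-0.    0.55  1.85 -0.    0.74 -1.84]
1 lift [-0.    0.48  1.83 -0.    0.84 -1.84]
1 mid [-0.14  0.28  2.26  1.05  0.23 -2.96]
1 end [-0.27  0.66  2.47  2.6   0.95  1.58]
1 end+ [-0.27  0.53  2.48  2.54  0.85  1.66]
-1 pre [-0.    0.39  1.78 -0.    0.97  1.3 ]
-1 g [-0.    0.55  1.85 -0.    0.74  1.3 ]
-1 lift [-0.    0.48  1.83 -0.    0.84  1.3 ]
-1 mid [-0.14  0.28  2.26  1.05  0.23  0.18]
-1 end [-0.27  0.66  2.47  2.6   0.95 -1.56]
-1 end+ [-0.27  0.53  2.48  2.54  0.85 -1.48]
```

```bash
python3 - <<'E'
from h import *
from workcell import *
hand.move_gripper(.055,60)
bot.reach(*tcp(PG+.17*Z,0,-1))
p,q=tcp(PG+.05*Z,0,-1);bot.servo_line(p,q,.15)
s=get_obs();print(s["time_s"],s["position"],p,s["joint_pos"])
for n in("wrist","scene"):
    r=vision.read_camera(n);cv2.imwrite(f"pics/{n}1.png",cv2.resize(r["frame"][:,:,::-1],(800,600)))
E
```

```text
4.05 [5.89758918e-01 4.39564795e-04 9.87691069e-02] [5.891049e-01 5.142000e-04 9.800000e-02] [-1.79898112e-03  4.77404267e-01  1.82608608e+00  2.18599071e-06
  8.36849199e-01  1.30188836e+00]
```

View pics/wrist1.png

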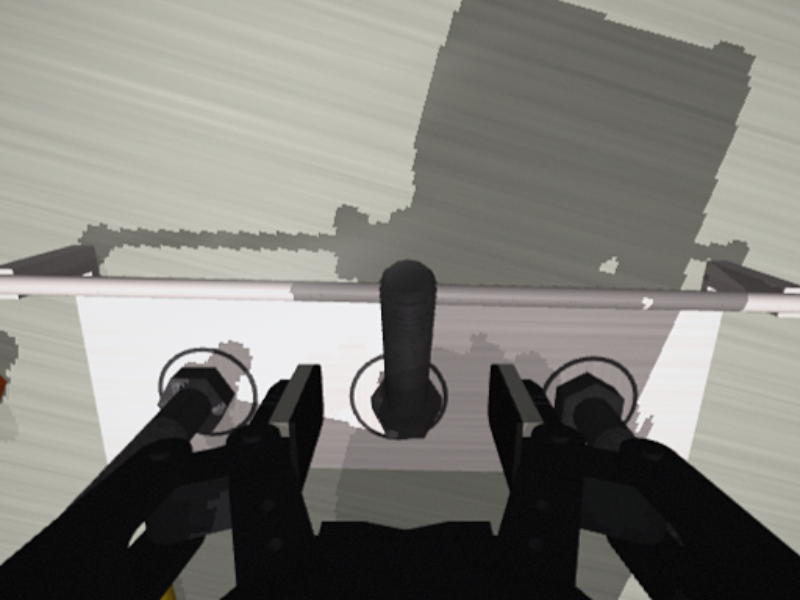

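View pics/scene1.png

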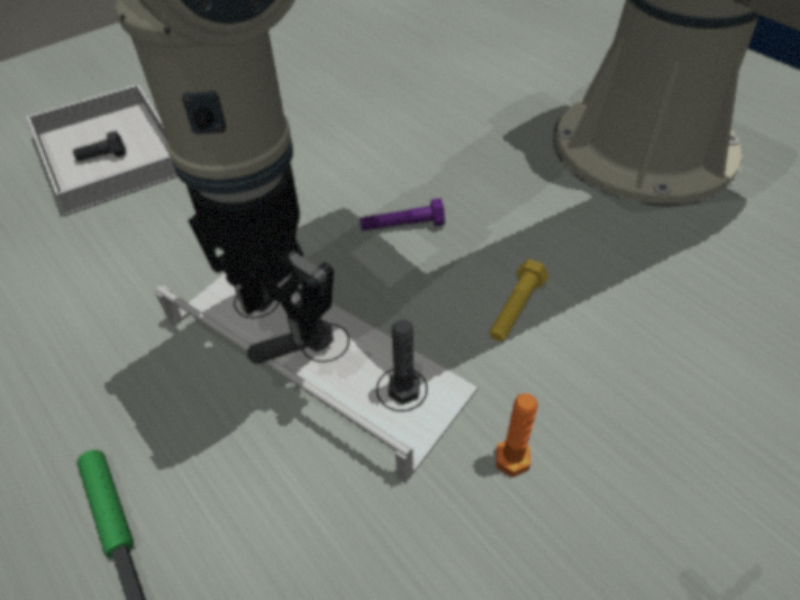

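The wrist view shows the shank centred between the pads (405,340), with the standing bolts (200,390) and (590,395) outside the fingers. I go down and grip.

```bash
python3 - <<'E'
from h import *
from workcell import *
p,q=tcp(PG,0,-1);bot.servo_line(p,q,.1)
s=get_obs();print(s["time_s"],s["position"],s["wrist_force"])
hand.move_gripper(.0,70)
s=get_obs();print(s["time_s"],s["gripper_width"],s["wrist_force"])
r=vision.read_camera("wrist");cv2.imwrite("pics/wrist2.png",cv2.resize(r["frame"][:,:,::-1],(800,600)))
if s["gripper_width"]>.015:
    p,q=tcp(PG+.15*Z,0,-1);bot.servo_line(p,q,.12)
    s=get_obs();print(s["time_s"],s["gripper_width"],s["wrist_force"])
    for n in("wrist","scene"):
        r=vision.read_camera(n);cv2.imwrite(f"pics/{n}3.png",cv2.resize(r["frame"][:,:,::-1],(800,600)))
E
```

```text
4.8 [5.89271943e-01 4.93196489e-04 4.80862904e-02] [ 0.36161434 -0.28346012  0.9149147 ]
5.225 0.018003704814743914 [-0.84971103 -0.9940975   6.35397824]
6.675 0.018287739864341367 [-1.02478868 -0.22325978 -3.43295078]
```

View pics/wrist3.png

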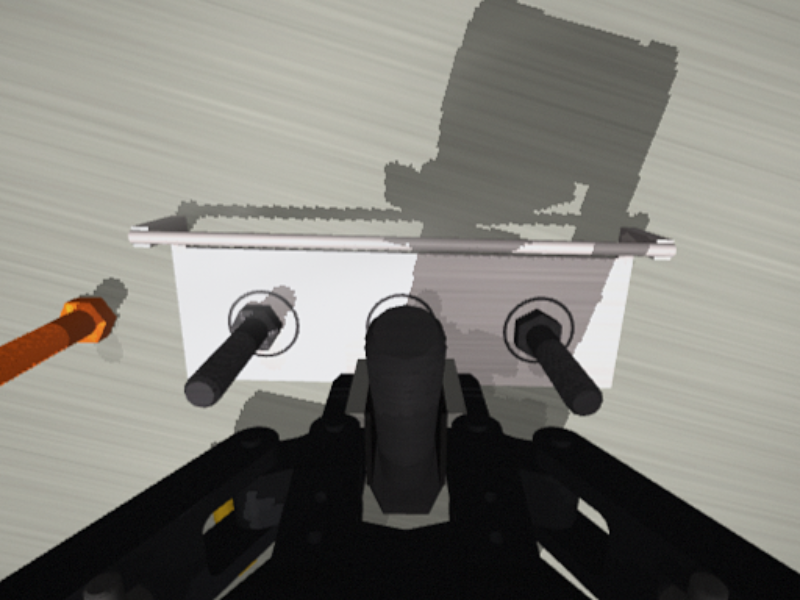

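View pics/scene3.png

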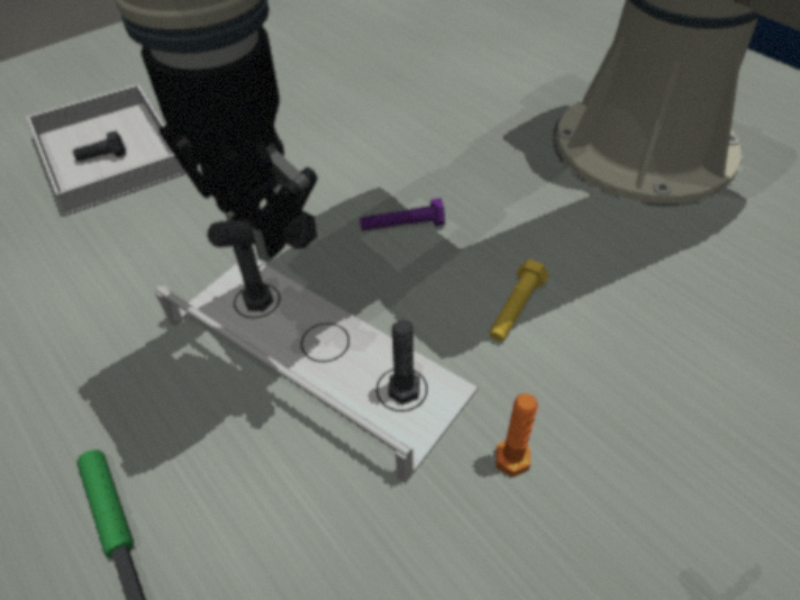

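The bolt is held: width is 18 mm and weight about 3.4 N. I tilt it upright in stages, high above the lane.

```bash
python3 - <<'E'
from h import *
from workcell import *
A=PG+.15*Z;B=RING+.19*Z;E_=54.8
for f in np.linspace(0,1,8)[1:]:
    al=f*E_;t,q=tcp(A+f*(B-A),al,-1)
    j=kinematics.solve_ik(t,q)
    print(round(al),None if j is None else np.round(j,2),end=' ')
    bot.reach(t,q)
    s=get_obs();print(round(s["time_s"],2),s["gripper_width"].__round__(4))
for n in("top","scene","wrist"):
    r=vision.read_camera(n);pickle.dump(r,open(f"{n}4.pkl","wb"));cv2.imwrite(f"pics/{n}4.png",cv2.resize(r["frame"][:,:,::-1],(800,600)))
E
```

```text
8 [-0.03  0.28  1.87  0.05  0.86  1.25] 7.06 0.018
16 [-0.05  0.23  1.98  0.14  0.68  1.16] 7.35 0.0178
23 [-0.09  0.18  2.08  0.29  0.51  0.99] 7.64 0.0181
31 [-0.13  0.15  2.18  0.61  0.35  0.65] 8.07 0.0178
39 [-0.17  0.15  2.28  1.3   0.28 -0.06] 8.78 0.0182
47 [-0.22  0.17  2.37  1.98  0.38 -0.79] 9.51 0.018
55 [-0.27  0.24  2.45  2.3   0.6  -1.16] 9.96 0.0182
```

View pics/scene4.png

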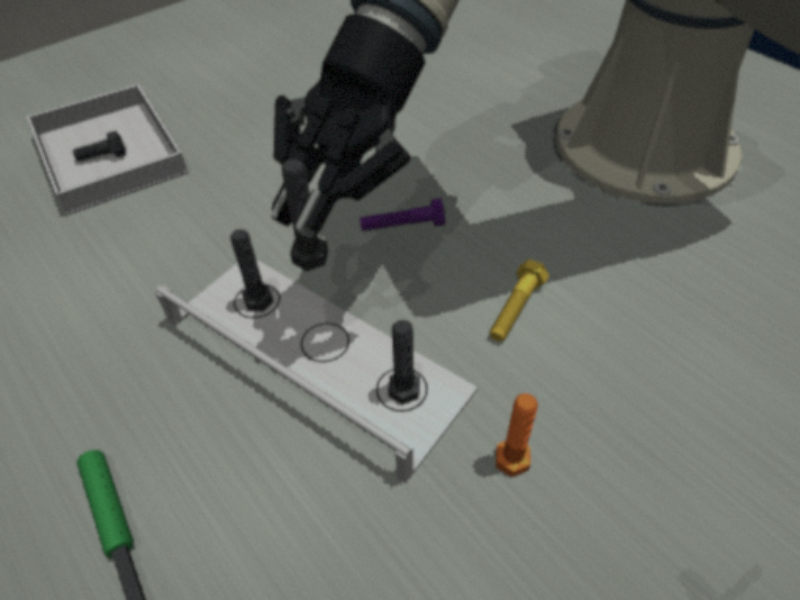

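View pics/top4.png

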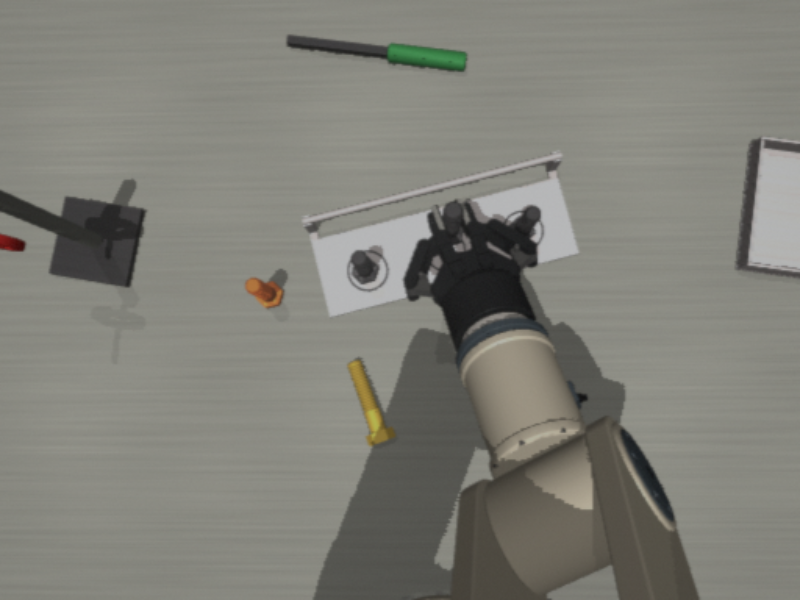

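View pics/wrist4.png

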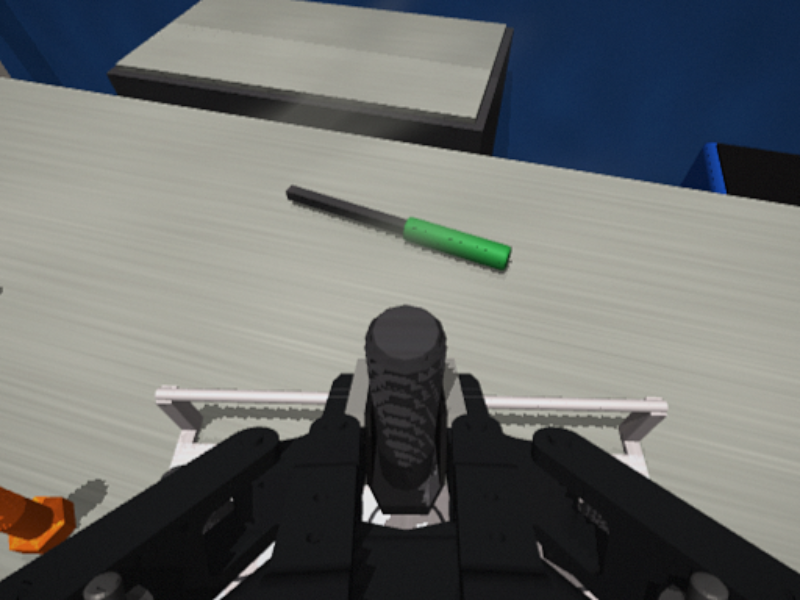

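```bash
python3 - <<'E'
from h import *
S=pickle.load(open("scene4.pkl","rb"));b=(165,90,225,180)
B=RING
for h in(.133,.14,.2,.22,.236):print(h,((proj(S,B+h*Z)-[b[0],b[1]])*6).round(0))
f=S["frame"][b[1]:b[3],b[0]:b[2],::-1];f=cv2.convertScaleAbs(f,alpha=2.2)
f=cv2.resize(f,None,fx=6,fy=6,interpolation=cv2.INTER_CUBIC)
for h in(.133,.236):
    u=((proj(S,B+h*Z)-[b[0],b[1]])*6).astype(int);cv2.circle(f,tuple(int(v) for v in u),4,(0,0,255),-1)
cv2.imwrite("pics/s4c.png",f)
E
```

```text
0.133 [196. 442.]
0.14 [192. 421.]
0.2 [155. 221.]
0.22 [142. 147.]
0.236 [130.  84.]
```

View pics/s4c.png

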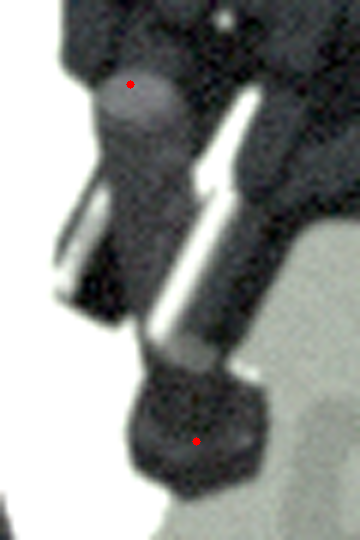

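The bolt is upright in the jaws. The tip–head line in the crop, (138,95)→(198,455), is within about 1° of a projected vertical, and the bolt sits about 3 mm lower than assumed. Next I lower it, watching the wrist force.

```bash
python3 - <<'E'
from h import *
from workcell import *
E_=54.8
t,q=tcp(RING+.075*Z,E_,-1);bot.servo_line(t,q,.08)
s=get_obs();f0=s["wrist_force"];print(s["time_s"],f0.round(1) if hasattr(f0,'round') else f0, s["position"]-t)
f0=np.array(f0)
z=.075
while z>.052:
    z-=.001;t,q=tcp(RING+z*Z,E_,-1);bot.servo_line(t,q,.02)
    df=np.array(get_obs()["wrist_force"])-f0
    if abs(df[2])>.5 or z<.067: print(round(z,3),df.round(1))
    if df[2]>5:break
s=get_obs();print(s["time_s"],s["position"],s["ft_torque"])
r=vision.read_camera("scene");pickle.dump(r,open("scene5.pkl","wb"))
cv2.imwrite("pics/s5.png",cv2.resize(cv2.convertScaleAbs(r["frame"][130:310,90:320,::-1],alpha=1.6),None,fx=3,fy=3,interpolation=cv2.INTER_CUBIC))
E
```

```text
11.6917 [-0.7  0.  -3.1] [ 2.17040839e-04 -8.39578664e-05  4.92410319e-04]
0.074 [0.9 0.1 0.6]
0.073 [ 1.1 -0.5 -1. ]
0.069 [ 0.6 -0.3 -0.8]
0.068 [ 1.  -1.1  0.6]
0.067 [ 1.5  0.2 -0.5]
0.066 [ 0.1  0.4 -0.2]
0.065 [ 1.1  0.3 -0. ]
0.064 [ 0.7 -0.3  0.3]
0.063 [-2.7 -0.2  7.7]
14.6917 [ 0.54295999 -0.00812797  0.06267978] [-0.00301638  0.13832138  0.04296208]
```

View pics/s5.png

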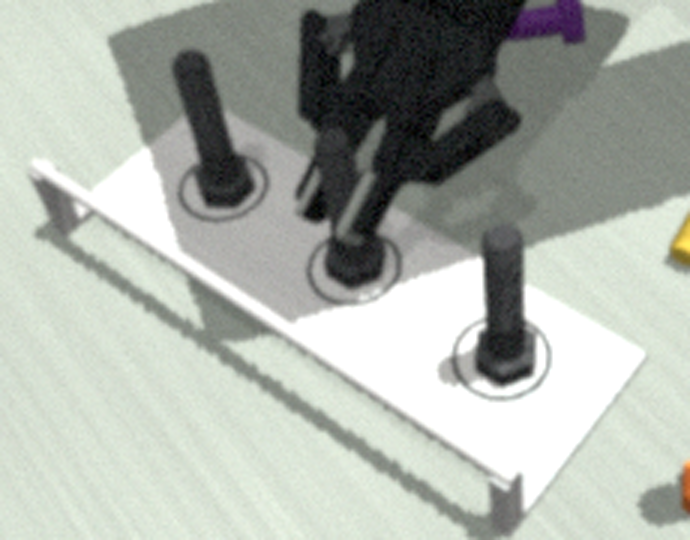

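Contact came at the expected height (63 mm), with the bolt inside its ring at (355,262). I release and back off along the fingers.

```bash
python3 - <<'E'
from h import *
from workcell import *
hand.move_gripper(.026);bot.dwell(.3);hand.move_gripper(.055)
s=get_obs();q,y=ori(54.8,-1)
print(s["time_s"],s["wrist_force"])
p=np.array(s["position"]);bot.servo_line(p-.10*y,None,.08)
bot.servo_line(p-.14*y+.08*Z,None,.12)
s=get_obs();print(s["time_s"],s["wrist_force"])
for n in("top","scene"):
    r=vision.read_camera(n);pickle.dump(r,open(f"{n}6.pkl","wb"))
    b=(190,80,380,210) if n=="top" else (90,130,320,310)
    cv2.imwrite(f"pics/{n}6.png",cv2.resize(cv2.convertScaleAbs(r["frame"][b[1]:b[3],b[0]:b[2],::-1],alpha=1.6),None,fx=3 if n=="scene" else 4,fy=3 if n=="scene" else 4,interpolation=cv2.INTER_CUBIC))
E
```

```text
15.6833 [ 0.03444496 -0.07570101  0.43707743]
18.1333 [-0.29282382 -1.04811551 -0.99952929]
```

View pics/scene6.png

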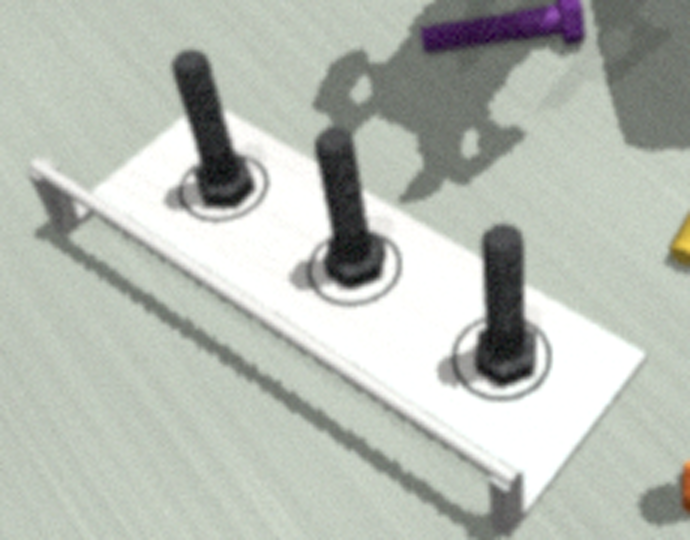

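View pics/top6.png

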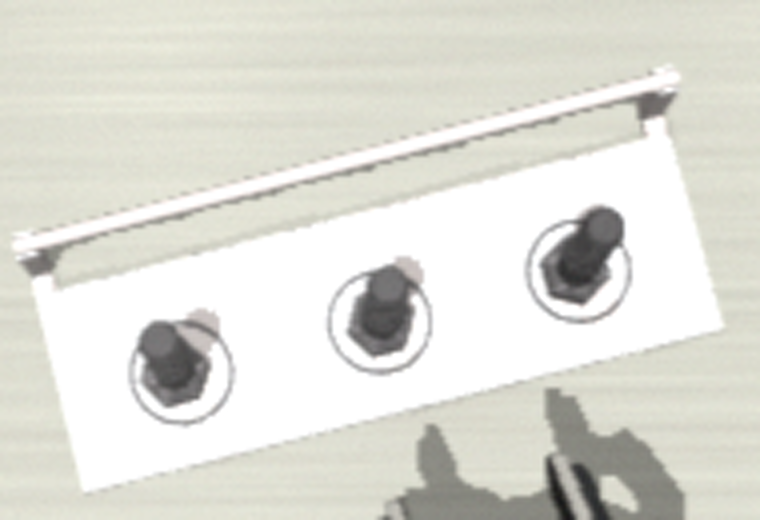

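All three bolts stand inside their rings, with the middle bolt's head at scene (355,262) / top (380,325). One numeric check, then I hand in.

```bash
python3 - <<'E'
from h import *
from workcell import *
T=pickle.load(open("top6.pkl","rb"));S=pickle.load(open("scene6.pkl","rb"))
for n,p in(("top",onz(T,(190+390/4,80+282/4),.108)),("scene",onz(S,(90+335/3,130+140/3),.108))):
    print(n,"tip off ring mm",((p-RING)@XH*1e3).round(1),((p-RING)@YH*1e3).round(1))
D=pickle.load(open("d0.pkl","rb"))
for n,N,bs in(("top",T,[(220,150,250,190),(320,125,352,162)]),("scene",S,[(145,145,180,202),(240,200,275,265)])):
    for b in bs:
        m=[cv2.moments(((cv2.cvtColor(r["frame"],cv2.COLOR_RGB2GRAY)[b[1]:b[3],b[0]:b[2]])<60).astype(np.uint8),True) for r in(D[n],N)]
        print(n,"neighbour shift px",[round(m[1][k]/m[1]["m00"]-m[0][k]/m[0]["m00"],2) for k in("m10","m01")])
hand_in()
E
```

```text
top tip off ring mm -1.6 -0.5
scene tip off ring mm -0.1 3.3
top neighbour shift px [0.29, 0.11]
top neighbour shift px [0.09, -0.17]
scene neighbour shift px [0.05, 0.05]
scene neighbour shift px [0.04, 0.04]
the job is handed in; nothing more can be done
```

The toppled bolt now stands upright on its head, thread up, on the middle ring mark. I let go of it, backed the gripper clear and handed the job in at about 18 s of the 42 s allowed.

I gripped its shank with the tool pointing down, lifted it clear, tilted it 55° above the lane and lowered it until the wrist felt the floor.

- **Position:** in the last pictures its tip is 1.6 mm (top view) and 3.3 mm (scene view) off the ring centre. The two views disagree by about 4 mm along the lane, well inside the 15 mm limit.
- **Neighbours:** both look upright, and their image blobs moved by less than 0.3 px (under 1 mm).
- **Contact:** the gripper was clear of everything, with only about 1 N of force noise at the wrist.

No check failed. The hand-in gave no verdict, so these are my own measurements.

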